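# Load and close two centrifuge buckets

## Task

Make up the two centrifuge buckets for a spin: put each loaded tube insert into the bucket with the collar of its own colour, and only when both inserts are home and can be compared, close each bucket with the dome lid of its own colour, sitting level all round. Keep the inserts upright and lower them in gently, do not drop them, for there is blood in the tubes; leave the spare white insert, the tube rack and the barcode scanner where they are.

Things in the scene. Friction and masses are not known exactly. Their poses are not given: they have to be found in the camera images.
- bucket_orange: Open aluminium centrifuge bucket with its collar in orange, upright in a low black stand fixed to the bench. Origin: on its axis at the stand's underside, z up. Rim 94 mm up, 78 mm across outside, 71 mm inside; the bore narrows to 64 mm at the flat inner floor, 16 mm up. Collar 89 mm across, top 79 mm up. Two steel lugs at +y and -y reach 53 mm from the axis, tops 65 mm up.
- bucket_green: Open aluminium centrifuge bucket with its collar in green, upright in a low black stand fixed to the bench. Origin: on its axis at the stand's underside, z up. Rim 94 mm up, 78 mm across outside, 71 mm inside; the bore narrows to 64 mm at the flat inner floor, 16 mm up. Collar 89 mm across, top 79 mm up. Two steel lugs at +y and -y reach 53 mm from the axis, tops 65 mm up.
- insert_orange: Orange round insert, upright on the bench, 58 mm across, 50 mm high, bottom edge bevelled to 50 mm across, holding four purple-capped tubes (cap tops 84 mm up, fixed in it). Lifted by the orange knob on its centre stem, an upright cylinder 18 mm across, 88 to 122 mm up. Origin: centre of the underside, z up; 16 mm above the bucket's when home. About 0.15 kg.
- insert_green: Green round insert, upright on the bench, 58 mm across, 50 mm high, bottom edge bevelled to 50 mm across, holding four purple-capped tubes (cap tops 84 mm up, fixed in it). Lifted by the green knob on its centre stem, an upright cylinder 18 mm across, 88 to 122 mm up. Origin: centre of the underside, z up; 16 mm above the bucket's when home. About 0.15 kg.
- lid_orange: Clear hollow dome lid, orange skirt and knob, skirt down on the bench. Origin: on the axis at the skirt's lower edge, z up. Skirt 99 mm across; inside tapers from 94 mm to 83 mm at a flat seat 10 mm up, which rests loose on the bucket's rim (origin then 84 mm above the bucket's) and clears the insert's knob. Dome 69 mm across, top 60 mm up; knob 24 mm across, 60 to 98 mm up. 0.1 kg.
- lid_green: Clear hollow dome lid, green skirt and knob, skirt down on the bench. Origin: on the axis at the skirt's lower edge, z up. Skirt 99 mm across; inside tapers from 94 mm to 83 mm at a flat seat 10 mm up, which rests loose on the bucket's rim (origin then 84 mm above the bucket's) and clears the insert's knob. Dome 69 mm across, top 60 mm up; knob 24 mm across, 60 to 98 mm up. 0.1 kg.
- spare_insert: Spare white tube insert without tubes or knob, 58 mm across and 50 mm high, one dark hole in its top; a bystander. Origin: centre of the underside.
- tube_rack: Cream tube rack, 124 by 70 mm, with purple-capped tubes up to 98 mm high; a bystander. Origin: centre of the underside, x along its length.
- scanner: Light grey hand-held barcode scanner lying flat on its side, about 180 by 80 by 40 mm; a bystander beyond the work. Origin: on the bench, near the middle of its length.

How it is judged:
By the outcome, as a careful person would: the job done as asked, in the order asked, and still so for the second after the job is handed in, with the robot touching nothing.
It also fails if it takes over 112 s, if anything falls off the work surface, if the arm or the gripper's body presses on something with over 40 N, if the wrist force passes 120 N, or if a joint passes its speed limit or range.

## Robot

A 6-joint arm with a two-finger parallel gripper is mounted at the origin on the work surface. World frame = base frame: x ahead of the robot, y to its left, z up, the work surface at z = 0. Lengths are in m, angles in rad, forces in N, time in s.
With the tool pointing down it reaches from about 0.325 to 0.875 m from the base axis. Payload 4.4 kg.
Tool frame: the origin (TCP) lies at the very end of the fingers, on their centre line; the grasp point (between the pads) lies 19 mm behind it; z points along the fingers, y is the direction in which the jaws open and shut (so a half turn about z gives the same grasp; the last joint's range is limited). The gripper opens to 85 mm and grips with 20 to 120 N. Pads are 22 mm wide; open, the fingers measure 114 mm over their backs; the gripper's body (76 mm by 85 mm) begins 54 mm behind the grasp point. The pads swing forward as they close: fully open they stand 13 mm farther back than shut.
Start: joints at [-1.478, 0.207, 1.542, -0, 1.393, -0.15], TCP at [0.139, -0.558, 0.231] pointing down, gripper open.
Joint ranges: [-2.73, 2.73], [-0.86, 2.22], [0.23, 2.46], [-1.11, 4.25], [0.08, 2.63], [-2.82, 2.82]. Speed limits (rad/s): [2.79, 2.79, 3.14, 3.14, 3.14, 3.14].

## Interface

Orientations are given as [roll, pitch, yaw] about the fixed x, y, z axes, in that order (R = Rz(yaw) Ry(pitch) Rx(roll)).
In Python, from plant import state, vision, r gives the robot as it stands. The module is installed in compiled form; this text tells all that it offers.
- The arm moves only by the shell command python3 -m pendant 'ROWS' [OPENING]. ROWS is JSON, a list of rows, each a list of 6 numbers: the shift along the tool's x, y, z as a fraction of full scale, then the turn, a rotation vector about the tool's x, y, z as a fraction of full scale. In form: [[dx, dy, dz, ax, ay, az], ...]. A call has 1 to 20 rows; each row shifts and turns the commanded pose from where the row before left it, along the tool's axes as they then stand; what a row does not reach is not made up. Full scale, the value 1, is 0.025 m for a shift and 5 degrees for a turn. A row lasts 1/12 s, in which the tool goes at most 41.7 mm and 7.16 degrees, less where a joint would pass 70% of its speed; a pose out of reach is approached as far as the arm can. A call with a number of a shift or a turn outside -1 to 1 is refused whole. A call with a gripper value outside its range is refused whole. OPENING is the closure, from 0 (fully open) to 1 (shut), set as the call begins (- or left out, the last holds). The fingers move at their own pace and stop on an object; the grip force is fixed at half the most. Time passes only in rows, so rows that do not move let the fingers close. It gives the time, the measured TCP pose, the force and the opening at its end, in the units of the state.
- state(): the state, without advancing time (a new reading comes with each control period).
- vision.get_image(name): name is "scene" or "top"; returns a dict with "pixels" (480x640x3 uint8, red, green, blue), "z_map" (480x640 float32, m along the optical axis (not along the pixel's ray), 0 where there is no reading), "fx", "fy", "cx", "cy" (pixels), "k1" (the pictures are not rectified: a ray, as slopes to the right and down, at radius r is drawn at 1 + k1 r^2 times it, then the intrinsics apply), "origin" and "rotation" of the camera in the world. Camera axes: x right, y down, z forward; pixel columns grow to the right and rows downward; lengths in m; the calibration is good to about 2 mm. A picture is of the moment at which its call begins.
- r.close_job(): hands the job in, once; it reports no verdict.
Trained networks look in a picture, given as the dict that the camera call returned (one of the last four; its "shot" number tells which), for a name from the list of things; names that differ only in an ending like _2 or _b are one class to them, and where a whole thing is asked for, a point or a joint stands for the part that bears it (a point fixed in the world has none). Each returns a list of dicts, best first, with "score" (0 to 1); they miss things now and then, are a little off and sometimes report something else, mostly with a low value. They report only what shows in the picture. A call takes as long as a camera call.
- vision.silhouettes(picture, thing): "pixels" (480x640 bool, what is visible of it) and "extent" ([left, top, right, bottom] in pixels, round what is visible of it).
The state is a dict: "time_s": time; "joints": joint angles; "qvel": joint speeds; "tau": joint torques, N m; "ee_pos": TCP position; "orientation": TCP orientation; "force": force on the tool from outside, world axes, zero at the start; "ft_torque": the same for the moment, N m; "finger_gap": finger opening in m.
Only numpy, scipy, OpenCV 4.12 (cv2) and the standard library are available. Lean on these libraries where they do the work, as an engineer would, in place of code of your own. Each camera call takes 0.05 s, during which the arm holds its last target. There are 200 camera calls.

## Working session

There is one attempt and no reset: what is moved stays moved. The work goes in short steps, Python scripts to look and compute and a shell command to move; the robot and the scene stay as the last step left them, time stands still between calls to the robot, and variables do not carry over. Pictures are saved under pics/ and viewed, about 12 in all and at most 16, crops included, and the job is handed in when it is done.

```bash
mkdir -p pics; cat > h.py <<'E'
import numpy as np, cv2
from plant import state, vision, r
def cloud(im):
    v,u=np.mgrid[0:480,0:640]
    xd=(u-im["cx"])/im["fx"]; yd=(v-im["cy"])/im["fy"]
    x,y=xd.copy(),yd.copy()
    for _ in range(8):
        s=1+im["k1"]*(x*x+y*y); x,y=xd/s,yd/s
    z=im["z_map"]; P=np.stack([x*z,y*z,z],-1)@np.array(im["rotation"]).T+np.array(im["origin"])
    P[z==0]=np.nan
    return P
def save(im,n,crop=None,sc=1):
    p=im["pixels"][:,:,::-1]
    if crop: p=p[crop[1]:crop[3],crop[0]:crop[2]]
    cv2.imwrite("pics/"+n,cv2.resize(p,None,fx=sc,fy=sc))
def circ(xy):
    A=np.c_[2*xy,np.ones(len(xy))]; s=np.linalg.lstsq(A,(xy**2).sum(1),rcond=None)[0]
    return s[:2],np.sqrt(s[2]+s[:2]@s[:2])
E
cat > a.py <<'E'
from h import *
s=state();print({k:np.round(v,3).tolist() for k,v in s.items()})
for c in ["top","scene"]:
    im=vision.get_image(c);save(im,c+"0.png");P=cloud(im);print(c,im["origin"],np.round(im["rotation"],2).tolist(),im["fx"],im["k1"])
    for n in "bucket_orange bucket_green insert_orange insert_green lid_orange lid_green spare_insert tube_rack scanner".split():
        for d in vision.silhouettes(im,n)[:3]:
            if d["score"]<.3: continue
            Q=P[d["pixels"]];Q=Q[np.isfinite(Q[:,0])]
            zt=np.percentile(Q[:,2],98); T=Q[Q[:,2]>zt-.008]
            print(n,round(d["score"],2),[int(e) for e in d["extent"]],len(Q),"mid",np.round((np.percentile(Q,2,0)+np.percentile(Q,98,0))/2,3),"top",np.round(np.median(T,0),4),"zt",round(zt,3))
E
python3 a.py
```

```text
{'time_s': 0.0, 'joints': [-1.478, 0.207, 1.543, -0.0, 1.393, -0.15], 'qvel': [-0.0, -0.0, 0.001, -0.001, 0.001, -0.0], 'tau': [-0.001, -38.304, -29.16, -0.0, 0.01, -0.0], 'ee_pos': [0.139, -0.557, 0.23], 'orientation': [-3.139, -0.0, 0.244], 'force': [-0.342, -0.138, 1.071], 'ft_torque': [0.012, 0.033, 0.048], 'finger_gap': 0.085}Traceback (most recent call last):
  File "a.py", line 4, in <module>
    im=vision.get_image(c);save(im,c+"0.png");P=cloud(im);print(c,im["origin"],np.round(im["rotation"],2).tolist(),im["fx"],im["k1"])
                                                ~~~~~^^^^
  File "h.py", line 9, in cloud
    z=im["z_map"]; P=np.stack([x*z,y*z,z],-1)@np.array(im["rotation"]).T+np.array(im["origin"])
                     ~~~~~~~~~~~~~~~~~~~~~~~~~~~~~~~~~~~~~~~~~~~~~~~~~~~^~~~~~~~~~~~~~~~~~~~~~~
ValueError: operands could not be broadcast together with shapes (480,640) (3,)
```

```bash
sed -i 's/np.array(im\["rotation"\]).T/R3.from_euler("xyz",im["rotation"]).as_matrix().T/; 1a from scipy.spatial.transform import Rotation as R3' h.py; python3 a.py
```

```text
{'time_s': 0.05, 'joints': [-1.478, 0.207, 1.543, -0.0, 1.394, -0.151], 'qvel': [0.0, 0.001, -0.001, -0.001, -0.0, 0.0], 'tau': [0.0, -38.439, -29.281, -0.0, 0.005, 0.0], 'ee_pos': [0.139, -0.557, 0.23], 'orientation': [-3.139, -0.0, 0.244], 'force': [0.682, -0.25, -0.369], 'ft_torque': [-0.013, -0.022, -0.022], 'finger_gap': 0.085}
top [0.384276   0.0266223  1.00990086] [-2.94, -0.0, -1.56] 451.01119068459525 0.038639013743962364
bucket_orange 0.61 [426, 312, 480, 371] 2002 mid [ 0.377 -0.247  0.051] top [ 0.3744 -0.2548  0.0949] zt 0.097
bucket_green 0.79 [181, 295, 235, 338] 1831 mid [0.424 0.255 0.05 ] top [0.4256 0.2659 0.0945] zt 0.096
insert_orange 0.85 [230, 197, 262, 229] 657 mid [0.644 0.186 0.068] top [0.6452 0.1869 0.1219] zt 0.124
insert_green 0.6 [328, 193, 351, 224] 611 mid [ 0.654 -0.018  0.071] top [ 0.6586 -0.0175  0.1226] zt 0.124
lid_orange 0.56 [405, 202, 450, 244] 1458 mid [ 0.635 -0.219  0.051] top [ 0.6378 -0.2222  0.0985] zt 0.1
spare_insert 0.85 [489, 250, 521, 280] 789 mid [ 0.539 -0.383  0.033] top [ 0.5393 -0.3838  0.0513] zt 0.055
tube_rack 0.79 [109, 20
[... 724 characters left out ...]
247, 400, 297] 1058 mid [0.643 0.19  0.061] top [0.6511 0.1896 0.1208] zt 0.121
insert_green 0.86 [275, 231, 303, 282] 1006 mid [ 0.644 -0.015  0.061] top [ 0.6657 -0.015   0.1216] zt 0.122
lid_green 0.74 [310, 186, 350, 232] 1246 mid [0.486 0.03  0.05 ] top [0.4781 0.0298 0.0974] zt 0.098
spare_insert 0.73 [183, 212, 228, 264] 1484 mid [ 0.65  -0.216  0.05 ] top [ 0.644  -0.2197  0.0977] zt 0.098
tube_rack 0.7 [407, 182, 450, 232] 1914 mid [0.426 0.262 0.048] top [0.4243 0.2612 0.0923] zt 0.094
tube_rack 0.59 [479, 248, 537, 321] 2813 mid [0.604 0.434 0.052] top [0.6018 0.4317 0.0968] zt 0.099
scanner 0.89 [287, 275, 325, 364] 2058 mid [0.786 0.057 0.029] top [0.7542 0.0537 0.0387] zt 0.042
```

View pics/top0.png

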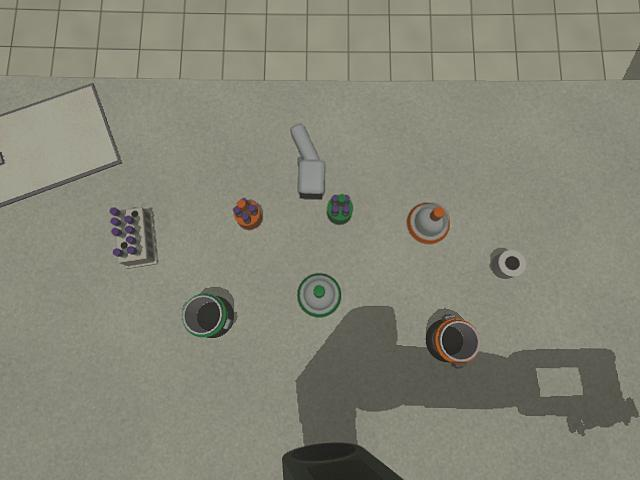

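View pics/scene0.png

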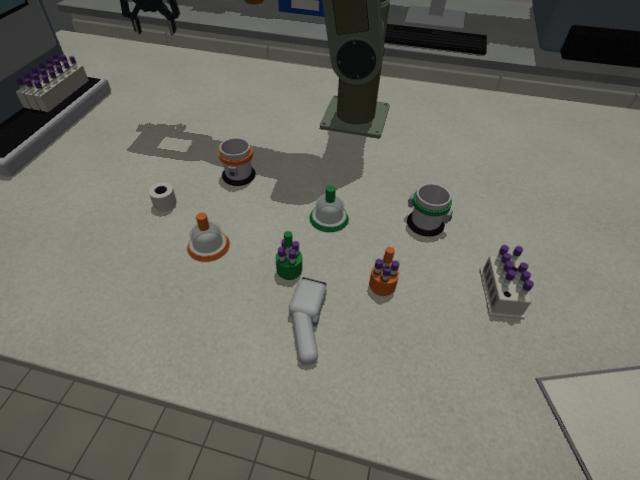

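```bash
cat > m.py <<'E'
from h import *
from scipy.optimize import least_squares
G={"bo":(.379,-.248,.0372,.088,.099),"bg":(.425,.261,.0372,.088,.099),"io":(.645,.187,.009,.095,.118),"ig":(.656,-.016,.009,.095,.118),"lo":(.638,-.221,.012,.066,.094),"lg":(.48,.03,.012,.066,.094)}
def fit(P,g):
    x,y,rad,z0,z1=g
    d=np.hypot(P[...,0]-x,P[...,1]-y); Q=P[(d<rad+.02)&(P[...,2]>z0)&(P[...,2]<z1)][:,:2]
    if rad<.03:  # knob: caps excluded by height, keep near guess
        T=P[(d<rad+.014)&(P[...,2]>z1-0.0)]; tm=T.mean(0)
    else: tm=None
    if len(Q)<5: return None,None,len(Q),tm
    s=least_squares(lambda c:np.hypot(*(Q-c).T)-rad,(x,y),loss="soft_l1",f_scale=.002)
    return s.x,np.sqrt(np.mean(s.fun**2)) if 0 else np.median(abs(np.hypot(*(Q-s.x).T)-rad)),len(Q),tm
if __name__=="__main__":
  for c in ["top","scene"]:
    im=vision.get_image(c);P=cloud(im)
    B=P[(abs(P[...,2])<.015)&(P[...,0]>.3)&(P[...,0]<.8)&(abs(P[...,1])<.4)];print(c,"bench z",np.median(B[:,2]),np.linalg.lstsq(np.c_[B[:,:2],np.ones(len(B))],B[:,2],rcond=None)[0])
    for k,g in G.items():
        a=fit(P,g);print(k,np.round(a[0],4) if a[0] is not None else None,a[1],a[2],"topface",np.round(a[3],4) if a[3] is not None else "")
E
python3 m.py
```

```text
top bench z 0.0010901780601414446 [-0.00092971 -0.00109413  0.00177686]
bo [ 0.3772 -0.25  ] 0.0011196206625191454 287 topface 
bg [0.4238 0.2591] 0.001056867054746606 268 topface 
io [0.6473 0.1881] 0.0003015521179555742 30 topface [0.646  0.1873 0.1222]
ig [ 0.6607 -0.0176] 0.0002322941448889039 25 topface [ 0.6596 -0.0174  0.1224]
lo [ 0.6391 -0.2234] 0.0002959159558409913 50 topface [ 0.638  -0.2223  0.0987]
lg [0.4527 0.0224] 0.0031543357352919136 12 topface [0.4717 0.0274 0.0984]
scene bench z 0.00030440906662770884 [-0.00087574 -0.00182413  0.00112966]
bo [ 0.3788 -0.2492] 0.0013548412636178037 198 topface 
bg [0.4258 0.2614] 0.0011629447863789055 228 topface 
io [0.6475 0.1893] 0.0004786139862733643 67 topface [0.65   0.1893 0.1216]
ig [ 0.6612 -0.0161] 0.0006035822979589987 68 topface [ 0.6636 -0.0153  0.1216]
lo [ 0.6401 -0.2204] 0.00084166458176348 107 topface [ 0.6425 -0.2196  0.098 ]
lg [0.4726 0.0288] 0.0008085101368761876 91 topface [0.4755 0.0295 0.0977]
```

```bash
python3 -m pendant '[[0,0,0,0,0,0.93],[0,0,0,0,0,0.93],[0,0,0,0,0,0.93],[0.7,-1,0,0,0,0],[0.7,-1,0,0,0,0],[0.7,-1,0,0,0,0],[0.7,-1,0,0,0,0],[0.7,-1,0,0,0,0],[0.7,-1,0,0,0,0],[0.7,-1,0,0,0,0],[0.7,-1,0,0,0,0],[0.7,-1,0,0,0,0],[0.7,-1,0,0,0,0],[0.7,-1,0,0,0,0],[0.7,-1,0,0,0,0],[0.7,-1,0,0,0,0],[0.7,-1,0,0,0,0],[0.7,-1,0,0,0,0],[0,0,0,0,0,0],[0,0,0,0,0,0]]' 0
```

```text
time_s: 2.82
ee_pos: [0.4017, -0.1818, 0.2314]
orientation: [3.141, -0.0, 0.004]
force: [-0.1, -0.6, 0.2]
finger_gap: 0.0858
```

```bash
python3 -m pendant '[[0.655,-0.988,0,0,0,0],[0.655,-0.988,0,0,0,0],[0.655,-0.988,0,0,0,0],[0.655,-0.988,0,0,0,0],[0.655,-0.988,0,0,0,0],[0.655,-0.988,0,0,0,0],[0.655,-0.988,0,0,0,0],[0.655,-0.988,0,0,0,0],[0.655,-0.988,0,0,0,0],[0.655,-0.988,0,0,0,0],[0.655,-0.988,0,0,0,0],[0.655,-0.988,0,0,0,0],[0.655,-0.988,0,0,0,0],[0.655,-0.988,0,0,0,0],[0.655,-0.988,0,0,0,0],[0,0,0.8,0,0,0],[0,0,0.8,0,0,0],[0,0,0.8,0,0,0],[0,0,0.8,0,0,0],[0,0,0,0,0,0]]' 0
python3 - <<'E'
from h import *
im=vision.get_image("scene");save(im,"s1.png",(300,170,460,320),4)
E
```

```text
time_s: 4.48
ee_pos: [0.6435, 0.1853, 0.1453]
orientation: [3.139, 0.01, -0.001]
force: [-1.4, -0.3, -1.2]
finger_gap: 0.0854
```

View pics/s1.png

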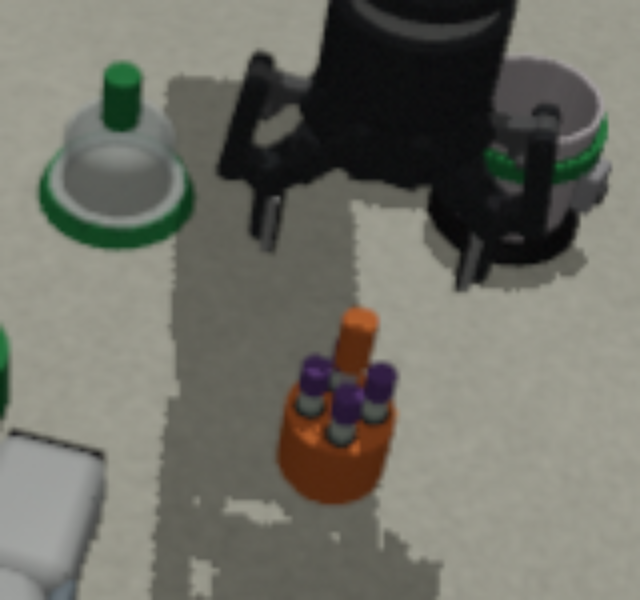

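```bash
python3 -m pendant '[[0,0,0.4,0,0,0],[0,0,0.4,0,0,0],[0,0,0.4,0,0,0],[0,0,0,0,0,0],[0,0,0,0,0,0],[0,0,0,0,0,0]]' 0
```

```text
time_s: 5.03
ee_pos: [0.6469, 0.1878, 0.1216]
orientation: [-3.141, -0.001, 0.0]
force: [-0.4, 0.0, 0.6]
finger_gap: 0.0853
```

```bash
python3 -m pendant '[[0,-0.03,0.4,0,0,0],[0,0,0.4,0,0,0],[0,0,0.4,0,0,0],[0,0,0.05,0,0,0],[0,0,0,0,0,0],[0,0,0,0,0,0],[0,0,0,0,0,0]]' 0 && python3 -m pendant '[[0,0,0,0,0,0],[0,0,0,0,0,0],[0,0,0,0,0,0],[0,0,0,0,0,0],[0,0,0,0,0,0],[0,0,0,0,0,0],[0,0,0,0,0,0],[0,0,0,0,0,0],[0,0,0,0,0,0],[0,0,0,0,0,0]]' 1
```

```text
time_s: 5.62
ee_pos: [0.6471, 0.1885, 0.0904]
orientation: [-3.141, -0.001, 0.0]
force: [0.7, 0.4, 0.4]
finger_gap: 0.0853
time_s: 6.45
ee_pos: [0.6468, 0.1887, 0.0903]
orientation: [-3.141, -0.0, 0.0]
force: [-0.1, 0.9, 1.3]
finger_gap: 0.0161
```

```bash
python3 -m pendant '[[0,0,-0.2,0,0,0],[0,0,-0.4,0,0,0],[0,0,-0.6,0,0,0],[0,0,-0.8,0,0,0],[0,0,-0.8,0,0,0],[0,0,-0.8,0,0,0],[0,0,-0.8,0,0,0],[0,0,-0.7,0,0,0],[0,0,-0.5,0,0,0],[0,0,-0.2,0,0,0],[0,0,0,0,0,0],[0,0,0,0,0,0],[0,0,0,0,0,0]]' 1
python3 - <<'E'
from h import *
im=vision.get_image("scene");save(im,"s2.png",(300,140,460,290),4);P=cloud(im)
d=vision.silhouettes(im,"insert_orange")
for e in d[:2]:
    Q=P[e["pixels"]];Q=Q[np.isfinite(Q[:,0])];print(e["score"],np.round(np.percentile(Q,[2,50,98],0),3).tolist())
print(state()["force"],state()["finger_gap"])
E
```

```text
time_s: 7.53
ee_pos: [0.6456, 0.1882, 0.2331]
orientation: [3.141, 0.003, 0.0]
force: [-0.5, 0.2, -2.4]
finger_gap: 0.0164
0.96 [[0.636, 0.163, 0.151], [0.661, 0.189, 0.194], [0.676, 0.213, 0.265]]
[-0.24696211  0.05488329 -2.35283845] 0.01628659757468821
```

View pics/s2.png

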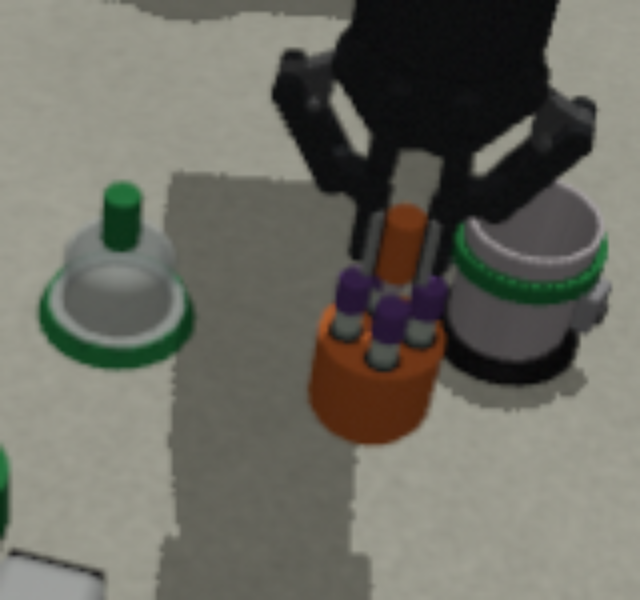

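```bash
python3 -m pendant '[[-0.135,0.22,0,0,0,0],[-0.27,0.44,0,0,0,0],[-0.405,0.66,0,0,0,0],[-0.54,0.88,0,0,0,0],[-0.54,0.88,0,0,0,0],[-0.54,0.88,0,0,0,0],[-0.54,0.88,0,0,0,0],[-0.54,0.88,0,0,0,0],[-0.54,0.88,0,0,0,0],[-0.54,0.88,0,0,0,0],[-0.54,0.88,0,0,0,0],[-0.54,0.88,0,0,0,0],[-0.54,0.88,0,0,0,0],[-0.54,0.88,0,0,0,0],[-0.54,0.88,0,0,0,0],[-0.54,0.88,0,0,0,0],[-0.54,0.88,0,0,0,0],[-0.54,0.88,0,0,0,0],[-0.54,0.88,0,0,0,0],[-0.54,0.88,0,0,0,0]]' && python3 -m pendant '[[-0.405,0.66,0,0,0,0],[-0.24,0.39,0,0,0,0],[-0.13,0.21,0,0,0,0],[0,0,0,0,0,0],[0,0,0,0,0,0],[0,0,0,0,0,0],[0,0,0,0,0,0],[0,0,0,0,0,0]]'
cat > rel.py <<'E'
# relative position of held thing against bucket in each camera
from m import *
import sys
def go(items):
  print(np.round(state()["ee_pos"],4))
  for c in ["top","scene"]:
    im=vision.get_image(c);P=cloud(im)
    for k,g in items.items():
        a=fit(P,g);print(c,k,np.round(a[0],4) if a[0] is not None else None,a[1],a[2])
  return im
E
python3 - <<'E'
from rel import *
x,y,z=state()["ee_pos"];o=z-.09
im=go({"bo":G["bo"],"body":(x,y,.029,o+.005,o+.046)})
save(im,"s3.png",(170,70,310,210),4)
E
```

```text
time_s: 9.3
ee_pos: [0.3957, -0.2195, 0.2348]
orientation: [-3.142, 0.0, 0.0]
force: [0.9, 1.0, -2.2]
finger_gap: 0.0162
time_s: 9.97
ee_pos: [0.378, -0.2495, 0.235]
orientation: [-3.141, -0.0, 0.002]
force: [-0.3, -0.7, -2.6]
finger_gap: 0.0163
[ 0.378  -0.2495  0.235 ]
top bo [ 0.3771 -0.251 ] 0.0009869301953422671 173
top body [ 0.379  -0.2512] 0.0002396975899905153 192
scene bo [ 0.3789 -0.2491] 0.0013673971038480268 199
scene body [ 0.3798 -0.2502] 0.0009978177936226535 362
```

View pics/s3.png

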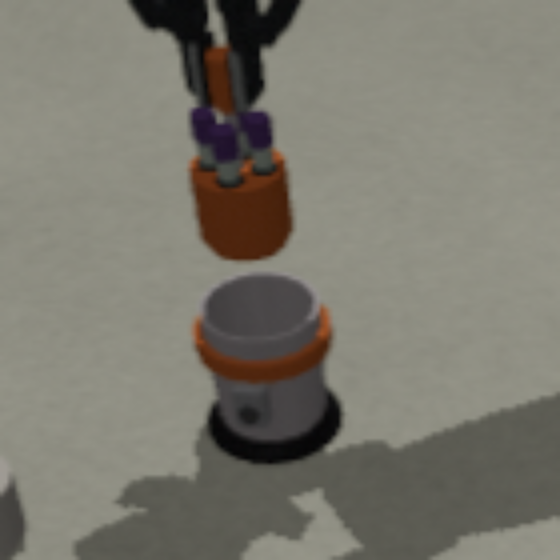

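```bash
python3 -m pendant '[[-0.04,0,0.2,0,0,0],[0,0,0.4,0,0,0],[0,0,0.4,0,0,0],[0,0,0.4,0,0,0],[0,0,0.4,0,0,0],[0,0,0.4,0,0,0],[0,0,0.4,0,0,0],[0,0,0.4,0,0,0],[0,0,0.4,0,0,0],[0,0,0.4,0,0,0],[0,0,0.4,0,0,0],[0,0,0.3,0,0,0],[0,0,0.2,0,0,0],[0,0,0.15,0,0,0],[0,0,0.1,0,0,0],[0,0,0.05,0,0,0],[0,0,0,0,0,0],[0,0,0,0,0,0]]'; python3 -m pendant '[[0,0,0.04,0,0,0],[0,0,0.04,0,0,0],[0,0,0,0,0,0],[0,0,0,0,0,0]]'
```

```text
time_s: 11.57
ee_pos: [0.377, -0.2504, 0.1104]
orientation: [3.141, -0.001, 0.0]
force: [0.0, 0.2, -2.0]
finger_gap: 0.0164
time_s: 11.9
ee_pos: [0.3767, -0.2502, 0.1081]
orientation: [3.142, -0.0, 0.0]
force: [-0.1, 0.4, -1.7]
finger_gap: 0.0162
```

```bash
python3 -m pendant '[[0,0,0.04,0,0,0],[0,0,0.04,0,0,0],[0,0,0,0,0,0],[0,0,0,0,0,0]]'; python3 -m pendant '[[0,0,0.03,0,0,0],[0,0,0,0,0,0],[0,0,0,0,0,0]]'
```

```text
time_s: 12.23
ee_pos: [0.3768, -0.2503, 0.1062]
orientation: [3.141, -0.0, 0.0]
force: [0.2, -0.1, -1.2]
finger_gap: 0.0162
time_s: 12.48
ee_pos: [0.3771, -0.2503, 0.1061]
orientation: [3.141, -0.001, 0.0]
force: [-1.2, 1.8, 5.3]
finger_gap: 0.0164
```

```bash
python3 -m pendant '[[0,0,0,0,0,0],[0,0,0,0,0,0],[0,0,0,0,0,0],[0,0,0,0,0,0],[0,0,0,0,0,0],[0,0,0,0,0,0]]' 0.3;  python3 -m pendant '[[0,0,-0.4,0,0,0],[0,0,-0.8,0,0,0],[0,0,-0.9,0,0,0],[0,0,-0.9,0,0,0],[0,0,-0.9,0,0,0],[0,0,-0.8,0,0,0],[0,0,-0.3,0,0,0],[0,0,0,0,0,0],[0,0,0,0,0,0]]' 0
python3 - <<'E'
from rel import *
im=go({"bo":G["bo"],"knob":(.378,-.25,.009,.110,.134)})
for c in ["scene","top"]:
    P=cloud(vision.get_image(c));m=(np.hypot(P[...,0]-.378,P[...,1]+.25)<.02)&(P[...,2]>.13)&(P[...,2]<.16);print("knob top",np.round(np.percentile(P[m][:,2],[50,95]),4),m.sum())
E
```

```text
time_s: 12.98
ee_pos: [0.3766, -0.2501, 0.1051]
orientation: [-3.141, 0.0, 0.0]
force: [0.2, -0.3, 0.7]
finger_gap: 0.0599
time_s: 13.73
ee_pos: [0.3766, -0.2501, 0.2302]
orientation: [3.141, -0.0, 0.0]
force: [0.1, -0.6, -0.2]
finger_gap: 0.0857
[ 0.3766 -0.2501  0.2302]
top bo [ 0.377 -0.251] 0.00126675265191184 253
top knob None None 0
scene bo [ 0.3776 -0.2498] 0.002683889830472956 271
scene knob [ 0.3786 -0.25  ] 0.000841109910482217 59
knob top [0.1372 0.1398] 47Traceback (most recent call last):
  File "<stdin>", line 4, in <module>
    return _quantile_unchecked(
        a, q, axis, out, overwrite_input, method, keepdims, weights)
    return _ureduce(a,
                    func=_quantile_ureduce_func,
    ...<5 lines>...
                    overwrite_input=overwrite_input,
                    method=method)
    r = func(a, **kwargs)
    result = _quantile(arr,
                       quantiles=q,
    ...<2 lines>...
                       out=out,
                       weights=wgt)
    slices_having_nans = np.isnan(arr[-1, ...])
                                  ~~~^^^^^^^^^
IndexError: index -1 is out of bounds for axis 0 with size 0
```

```bash
python3 -m pendant '[[0.4,-0.33,0,0,0,0],[0.874,-0.718,0,0,0,0],[0.874,-0.718,0,0,0,0],[0.874,-0.718,0,0,0,0],[0.874,-0.718,0,0,0,0],[0.874,-0.718,0,0,0,0],[0.874,-0.718,0,0,0,0],[0.874,-0.718,0,0,0,0],[0.874,-0.718,0,0,0,0],[0.874,-0.718,0,0,0,0],[0.874,-0.718,0,0,0,0],[0.874,-0.718,0,0,0,0],[0.874,-0.718,0,0,0,0],[0.47,-0.385,0.3,0,0,0],[0,0,0.8,0,0,0],[0,0,0.8,0,0,0],[0,0,0.8,0,0,0],[0,0,0.7,0,0,0],[0,0,0.3,0,0,0],[0,0,0,0,0,0]]' 0; python3 -m pendant '[[0,0,0,0,0,0],[0,0,0,0,0,0],[0,0,0,0,0,0]]'
```

```text
time_s: 15.6
ee_pos: [0.6579, -0.0164, 0.1335]
orientation: [-3.14, 0.008, 0.0]
force: [0.0, -0.2, -0.6]
finger_gap: 0.0854
time_s: 15.85
ee_pos: [0.6617, -0.0171, 0.1396]
orientation: [3.141, -0.003, 0.0]
force: [0.2, -0.4, 1.1]
finger_gap: 0.0855
```

```bash
python3 -m pendant '[[0,0,0.4,0,0,0],[0,0,0.4,0,0,0],[0,0,0.4,0,0,0],[0,0,0.4,0,0,0],[0,0,0.3,0,0,0],[0,0,0,0,0,0],[0,0,0,0,0,0],[0,0,0,0,0,0]]' 0 && python3 -m pendant '[[0,0,0,0,0,0],[0,0,0,0,0,0],[0,0,0,0,0,0],[0,0,0,0,0,0],[0,0,0,0,0,0],[0,0,0,0,0,0],[0,0,0,0,0,0],[0,0,0,0,0,0],[0,0,0,0,0,0],[0,0,0,0,0,0]]' 1
```

```text
time_s: 16.52
ee_pos: [0.6608, -0.0168, 0.0904]
orientation: [3.142, -0.0, 0.0]
force: [-0.3, 0.2, -0.5]
finger_gap: 0.0852
time_s: 17.35
ee_pos: [0.6608, -0.0167, 0.0906]
orientation: [-3.141, -0.001, 0.0]
force: [-0.2, 2.0, 2.2]
finger_gap: 0.0167
```

```bash
python3 -m pendant '[[0,0,-0.2,0,0,0],[0,0,-0.4,0,0,0],[0,0,-0.6,0,0,0],[0,0,-0.8,0,0,0],[0,0,-0.8,0,0,0],[0,0,-0.8,0,0,0],[0,0,-0.8,0,0,0],[0,0,-0.7,0,0,0],[0,0,-0.5,0,0,0],[0,0,-0.2,0,0,0],[0,0,0,0,0,0],[0,0,0,0,0,0],[0,0,0,0,0,0]]' 1
python3 -m pendant '[[-0.17,-0.2,0,0,0,0],[-0.34,-0.4,0,0,0,0],[-0.51,-0.6,0,0,0,0],[-0.68,-0.8,0,0,0,0],[-0.68,-0.8,0,0,0,0],[-0.68,-0.8,0,0,0,0],[-0.68,-0.8,0,0,0,0],[-0.68,-0.8,0,0,0,0],[-0.68,-0.8,0,0,0,0],[-0.68,-0.8,0,0,0,0],[-0.68,-0.8,0,0,0,0],[-0.68,-0.8,0,0,0,0],[-0.68,-0.8,0,0,0,0],[-0.68,-0.8,0,0,0,0],[-0.51,-0.6,0,0,0,0],[-0.27,-0.32,0,0,0,0],[-0.15,-0.17,0,0,0,0],[0,0,0,0,0,0],[0,0,0,0,0,0],[0,0,0,0,0,0]]'
python3 -m pendant '[[0,0,0,0,0,0],[0,0,0,0,0,0]]'
python3 - <<'E'
from rel import *
x,y,z=state()["ee_pos"];o=z-.09
im=go({"bg":G["bg"],"body":(x,y,.029,o+.005,o+.046)})
save(im,"s4.png",(340,90,500,250),4)
E
```

```text
time_s: 18.43
ee_pos: [0.6596, -0.0167, 0.2334]
orientation: [-3.141, 0.003, 0.0]
force: [-0.2, -0.0, -2.5]
finger_gap: 0.0163
time_s: 20.1
ee_pos: [0.4253, 0.2597, 0.2353]
orientation: [3.141, -0.0, -0.001]
force: [-0.3, -0.4, -1.8]
finger_gap: 0.0165
time_s: 20.27
ee_pos: [0.4254, 0.2597, 0.2352]
orientation: [3.141, -0.0, -0.001]
force: [1.1, 1.3, -2.1]
finger_gap: 0.0163
[0.4254 0.2597 0.2352]
top bg [0.4238 0.26  ] 0.0009055744140664054 157
top body [0.426  0.2583] 0.0002446847857998126 122
scene bg [0.4257 0.2613] 0.001064531059505474 230
scene body [0.4259 0.2595] 0.0006750267745699451 419
```

View pics/s4.png

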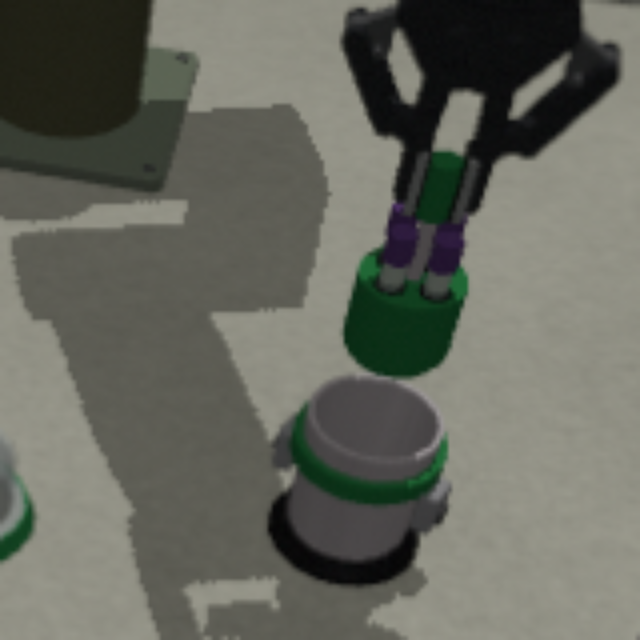

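```bash
python3 -m pendant '[[-0.04,-0.06,0.2,0,0,0],[0,0,0.4,0,0,0],[0,0,0.4,0,0,0],[0,0,0.4,0,0,0],[0,0,0.4,0,0,0],[0,0,0.4,0,0,0],[0,0,0.4,0,0,0],[0,0,0.4,0,0,0],[0,0,0.4,0,0,0],[0,0,0.4,0,0,0],[0,0,0.4,0,0,0],[0,0,0.3,0,0,0],[0,0,0.2,0,0,0],[0,0,0.15,0,0,0],[0,0,0.1,0,0,0],[0,0,0.05,0,0,0],[0,0,0,0,0,0],[0,0,0,0,0,0]]'; python3 -m pendant '[[0,0,0.04,0,0,0],[0,0,0.04,0,0,0],[0,0,0,0,0,0],[0,0,0,0,0,0]]'; python3 -m pendant '[[0,0,0.04,0,0,0],[0,0,0,0,0,0],[0,0,0,0,0,0]]'
```

```text
time_s: 21.87
ee_pos: [0.424, 0.262, 0.1107]
orientation: [-3.141, -0.001, 0.0]
force: [-0.1, -0.1, -0.8]
finger_gap: 0.0165
time_s: 22.2
ee_pos: [0.4237, 0.2619, 0.1083]
orientation: [-3.142, -0.0, 0.0]
force: [0.2, -0.0, -1.5]
finger_gap: 0.0164
time_s: 22.45
ee_pos: [0.4236, 0.2619, 0.1072]
orientation: [3.142, 0.0, 0.0]
force: [-0.2, -0.0, -1.3]
finger_gap: 0.0165
```

```bash
python3 -m pendant '[[0,0,0.03,0,0,0],[0,0,0.03,0,0,0],[0,0,0,0,0,0],[0,0,0,0,0,0]]';python3 -m pendant '[[0,0,0.02,0,0,0],[0,0,0,0,0,0],[0,0,0,0,0,0]]'
```

```text
time_s: 22.78
ee_pos: [0.4241, 0.2621, 0.1065]
orientation: [-3.141, -0.001, 0.0]
force: [-1.0, -0.4, 5.3]
finger_gap: 0.0165
time_s: 23.03
ee_pos: [0.4242, 0.2621, 0.1065]
orientation: [-3.141, -0.001, 0.0]
force: [-3.1, -0.5, 7.7]
finger_gap: 0.0159
```

Seated. Release, rise, check both inserts.

```bash
python3 -m pendant '[[0,0,0,0,0,0],[0,0,0,0,0,0],[0,0,0,0,0,0],[0,0,0,0,0,0],[0,0,0,0,0,0],[0,0,0,0,0,0]]' 0.3;  python3 -m pendant '[[0,0,-0.4,0,0,0],[0,0,-0.8,0,0,0],[0,0,-0.9,0,0,0],[0,0,-0.9,0,0,0],[0,0,-0.9,0,0,0],[0,0,-0.8,0,0,0],[0,0,-0.3,0,0,0],[0.5,0.5,0,0,0,0],[0.5,1,0,0,0,0],[0.5,1,0,0,0,0],[0,1,0,0,0,0],[0,1,0,0,0,0],[0,1,0,0,0,0],[0,1,0,0,0,0],[0,0.5,0,0,0,0],[0,0,0,0,0,0],[0,0,0,0,0,0],[0,0,0,0,0,0]]' 0
python3 - <<'E'
from rel import *
im=go({"bo":G["bo"],"bg":G["bg"],"lo":G["lo"],"lg":(.4725,.0285,.012,.066,.094),"kbo":(.378,-.25,.009,.110,.134),"kbg":(.4248,.2605,.009,.110,.134)})
P=cloud(im)
for x,y in((.378,-.25),(.4248,.2605)):
    m=(np.hypot(P[...,0]-x,P[...,1]-y)<.02)&(P[...,2]>.13)&(P[...,2]<.16);print("knob top",np.round(np.percentile(P[m][:,2],[50,95]),4),m.sum())
save(im,"s5.png",(180,100,480,320),2.5)
E
```

```text
time_s: 23.53
ee_pos: [0.4236, 0.2618, 0.1051]
orientation: [3.141, 0.0, 0.0]
force: [-0.2, -0.2, -0.1]
finger_gap: 0.06
time_s: 25.03
ee_pos: [0.4611, 0.0874, 0.2301]
orientation: [-3.141, 0.0, 0.0]
force: [0.1, -0.5, 0.3]
finger_gap: 0.0854
[0.4611 0.0874 0.2301]
top bo [ 0.3772 -0.2505] 0.0013237432764590176 337
top bg [0.4246 0.2586] 0.0011402293493430818 88
top lo [ 0.6389 -0.2235] 0.0002481322139181799 52
top lg [0.4724 0.0269] 0.00029836159303839836 9
top kbo [ 0.3784 -0.2516] 0.0002939001001925996 32
top kbg None None 0
scene bo [ 0.3776 -0.2501] 0.0025907219408151175 261
scene bg [0.4246 0.2615] 0.0022547108550895825 322
scene lo [ 0.6404 -0.2207] 0.0006599674483463349 112
scene lg [0.4727 0.028 ] 0.0006605913480730915 91
scene kbo [ 0.3784 -0.25  ] 0.0008820378526811865 61
scene kbg [0.4251 0.262 ] 0.0007659912327461424 71
knob top [0.137  0.1402] 46
knob top [0.1365 0.1388] 52m.py:8: RuntimeWarning: Mean of empty slice.
  T=P[(d<rad+.014)&(P[...,2]>z1-0.0)]; tm=T.mean(0)
  ret = um.true_divide(
```

View pics/s5.png

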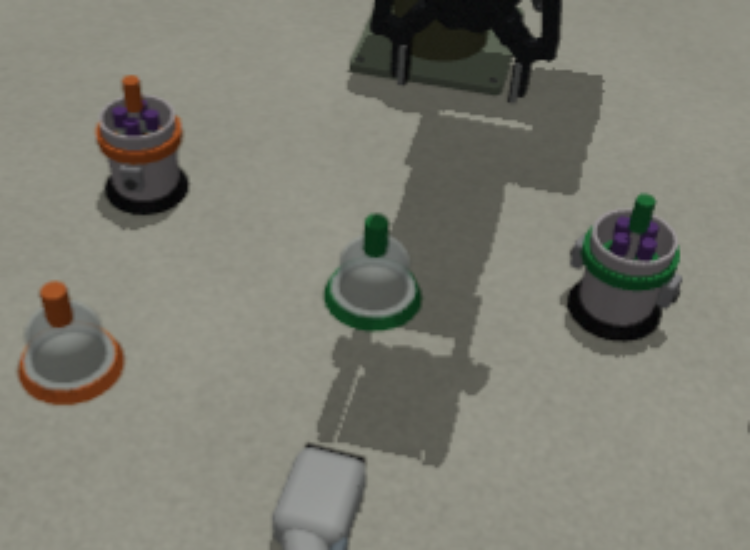

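```bash
python3 -m pendant '[[0.15,0.6,0,0,0,0],[0.15,0.9,0,0,0,0],[0.15,0.7,0,0,0,0],[0,0.2,0.3,0,0,0],[0,0,0.7,0,0,0],[0,0,0.9,0,0,0],[0,0,0.9,0,0,0],[0,0,0.8,0,0,0],[0,0,0.7,0,0,0],[0,0,0.6,0,0,0],[0,0,0.5,0,0,0],[0,0,0.4,0,0,0],[0,0,0.3,0,0,0],[0,0,0.2,0,0,0],[0,0,0.1,0,0,0],[0,0,0,0,0,0],[0,0,0,0,0,0],[0,0,0,0,0,0]]' 0; python3 -m pendant '[[0,0,0.05,0,0,0],[0,0,0,0,0,0],[0,0,0,0,0,0],[0,0,0,0,0,0],[0,0,0,0,0,0],[0,0,0,0,0,0],[0,0,0,0,0,0],[0,0,0,0,0,0],[0,0,0,0,0,0],[0,0,0,0,0,0]]' 1
```

```text
time_s: 26.63
ee_pos: [0.4732, 0.0268, 0.071]
orientation: [3.141, -0.002, 0.0]
force: [0.1, 0.6, 0.2]
finger_gap: 0.0854
time_s: 27.47
ee_pos: [0.4727, 0.0269, 0.0692]
orientation: [3.142, -0.0, 0.0]
force: [-0.4, 0.2, 1.4]
finger_gap: 0.0222
```

```bash
python3 -m pendant '[[0,0,-0.2,0,0,0],[0,0,-0.4,0,0,0],[0,0,-0.6,0,0,0],[0,0,-0.8,0,0,0],[0,0,-0.9,0,0,0],[0,0,-0.9,0,0,0],[0,0,-0.9,0,0,0],[0,0,-0.9,0,0,0],[0,0,-0.7,0,0,0],[0,0,-0.4,0,0,0],[0,0,-0.15,0,0,0],[0,0,0,0,0,0],[0,0,0,0,0,0]]' 1
python3 -m pendant '[[-0.058,-0.28,0,0,0,0],[-0.116,-0.56,0,0,0,0],[-0.155,-0.75,0,0,0,0],[-0.193,-0.936,0,0,0,0],[-0.193,-0.936,0,0,0,0],[-0.193,-0.936,0,0,0,0],[-0.193,-0.936,0,0,0,0],[-0.193,-0.936,0,0,0,0],[-0.193,-0.936,0,0,0,0],[-0.193,-0.936,0,0,0,0],[-0.135,-0.655,0,0,0,0],[-0.077,-0.374,0,0,0,0],[-0.039,-0.187,0,0,0,0],[0,0,0,0,0,0],[0,0,0,0,0,0],[0,0,0,0,0,0],[0,0,0,0,0,0]]'
cat > lid.py <<'E'
from rel import *
import sys
b=sys.argv[1];x,y,z=state()["ee_pos"];o=z-.069
print(state()["finger_gap"],state()["force"])
im=go({b:G[b],"skirt":(x,y,.0495,o-.001,o+.009),"dome":(x,y,.0345,o+.02,o+.026)})
save(im,sys.argv[2],tuple(map(int,sys.argv[3:7])),4)
E
python3 lid.py bg s6.png 340 90 500 240
```

```text
time_s: 28.55
ee_pos: [0.4719, 0.0269, 0.2394]
orientation: [-3.141, 0.002, 0.0]
force: [-0.2, 0.4, -1.6]
finger_gap: 0.0226
time_s: 29.97
ee_pos: [0.4245, 0.26, 0.2402]
orientation: [3.141, 0.0, -0.001]
force: [0.1, -0.5, -0.9]
finger_gap: 0.0223
0.022287245561461014 [ 0.11452854 -0.48953362 -0.94885099]
[0.4245 0.26   0.2402]
top bg [0.4236 0.2597] 0.0008447345839996748 58
top skirt [0.4253 0.2605] 0.0013287416098463796 266
top dome [0.4246 0.2585] 0.00015275312118157025 22
scene bg [0.4242 0.2615] 0.0024011017843309466 324
scene skirt [0.4224 0.2598] 0.0014575424296585995 251
scene dome [0.425  0.2599] 0.0007191192953596992 84
```

View pics/s6.png

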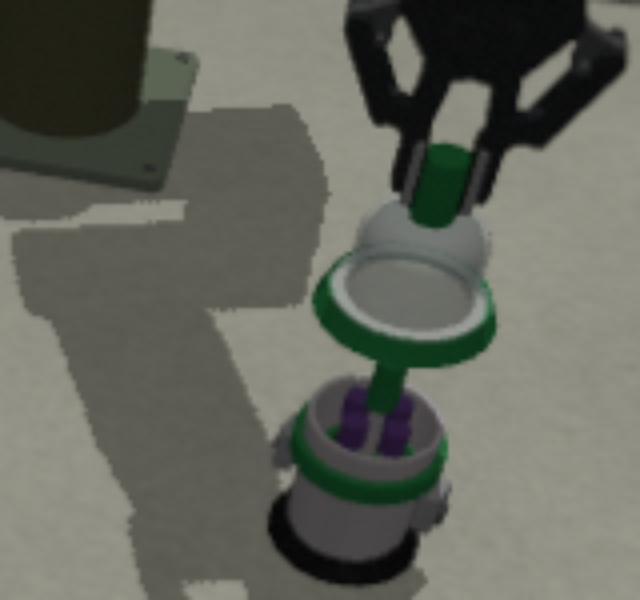

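```bash
python3 -m pendant '[[-0.02,-0.04,0.2,0,0,0],[0,0,0.3,0,0,0],[0,0,0.4,0,0,0],[0,0,0.4,0,0,0],[0,0,0.4,0,0,0],[0,0,0.4,0,0,0],[0,0,0.35,0,0,0],[0,0,0.3,0,0,0],[0,0,0.25,0,0,0],[0,0,0.2,0,0,0],[0,0,0.1,0,0,0],[0,0,0.06,0,0,0],[0,0,0,0,0,0],[0,0,0,0,0,0]]'; python3 -m pendant '[[0,0,0.04,0,0,0],[0,0,0.04,0,0,0],[0,0,0,0,0,0],[0,0,0,0,0,0]]'; python3 -m pendant '[[0,0,0.03,0,0,0],[0,0,0,0,0,0],[0,0,0,0,0,0]]'
```

```text
time_s: 31.23
ee_pos: [0.424, 0.2619, 0.1567]
orientation: [-3.141, -0.001, 0.0]
force: [0.4, -0.2, -0.8]
finger_gap: 0.0222
time_s: 31.57
ee_pos: [0.4237, 0.2618, 0.1544]
orientation: [-3.142, -0.0, 0.0]
force: [-0.3, 1.3, -0.5]
finger_gap: 0.0222
time_s: 31.82
ee_pos: [0.4237, 0.2618, 0.1535]
orientation: [3.142, 0.0, 0.0]
force: [0.8, -0.6, -1.3]
finger_gap: 0.0226
```

```bash
python3 -m pendant '[[0,0,0.03,0,0,0],[0,0,0,0,0,0],[0,0,0,0,0,0]]';python3 -m pendant '[[0,0,0.02,0,0,0],[0,0,0,0,0,0],[0,0,0,0,0,0]]'
```

```text
time_s: 32.07
ee_pos: [0.4239, 0.2619, 0.1532]
orientation: [-3.141, -0.0, 0.0]
force: [-1.0, 0.3, 2.2]
finger_gap: 0.0226
time_s: 32.32
ee_pos: [0.4239, 0.262, 0.1532]
orientation: [-3.141, -0.001, 0.0]
force: [-1.3, -0.6, 5.7]
finger_gap: 0.0226
```

```bash
python3 -m pendant '[[0,0,0,0,0,0],[0,0,0,0,0,0],[0,0,0,0,0,0],[0,0,0,0,0,0],[0,0,0,0,0,0],[0,0,0,0,0,0]]' 0.3;  python3 -m pendant '[[0,0,-0.3,0,0,0],[0,0,-0.6,0,0,0],[0,0,-0.9,0,0,0],[0,0,-0.9,0,0,0],[0,0,-0.8,0,0,0],[0,0,-0.5,0,0,0],[0.43,0.967,0,0,0,0],[0.43,0.967,0,0,0,0],[0.43,0.967,0,0,0,0],[0.43,0.967,0,0,0,0],[0.43,0.967,0,0,0,0],[0.43,0.967,0,0,0,0],[0.43,0.967,0,0,0,0],[0.43,0.967,0,0,0,0],[0.43,0.967,0,0,0,0],[0.43,0.967,0,0,0,0],[0,0,0,0,0,0],[0,0,0,0,0,0]]' 0
cat > chk.py <<'E'
from rel import *
import sys
B={"bo":(.3775,-.2503),"bg":(.424,.261)}
for c in ["top","scene"]:
    im=vision.get_image(c);P=cloud(im)
    for k in sys.argv[2:]:
        x,y=B[k]
        d=np.hypot(P[...,0]-x,P[...,1]-y)
        Q=P[(d<.07)&(P[...,2]>.085)&(P[...,2]<.098)&(d>.036)]
        pl=np.linalg.lstsq(np.c_[Q[:,:2]-[x,y],np.ones(len(Q))],Q[:,2],rcond=None)[0]
        print(c,k,"skirt",np.round(fit(P,(x,y,.0495,.0835,.093))[0],4),"knob",fit(P,(x,y,.012,.150,.178))[::2],"plane",np.round(pl,3))
    K=P[(np.hypot(P[...,0]-x,P[...,1]-y)<.03)&(P[...,2]>.15)&(P[...,2]<.2)];print("knobtop",np.percentile(K[:,2],[50,95]))
    save(im,c+sys.argv[1]+".png")
E
python3 chk.py 7 bg 2>/dev/null
python3 -c "
import cv2;a=cv2.imread('pics/scene7.png')[110:260,360:500];cv2.imwrite('pics/s7.png',cv2.resize(a,None,fx=4,fy=4))"
```

```text
time_s: 32.82
ee_pos: [0.4236, 0.2618, 0.1521]
orientation: [3.142, 0.0, 0.0]
force: [-0.4, 0.4, 0.7]
finger_gap: 0.0598
time_s: 34.32
ee_pos: [0.5317, 0.019, 0.2527]
orientation: [-3.141, -0.0, -0.002]
force: [-0.2, 0.4, -0.5]
finger_gap: 0.085
top bg skirt [0.4244 0.2621] knob (array([0.42435327, 0.26049609]), 52) plane [ 0.002 -0.002  0.093]
knobtop [0.18180789 0.18447057]
scene bg skirt [0.4217 0.2621] knob (array([0.42460426, 0.26150075]), 121) plane [-0.067  0.01   0.095]
knobtop [0.17207199 0.18223492]
```

View pics/s7.png

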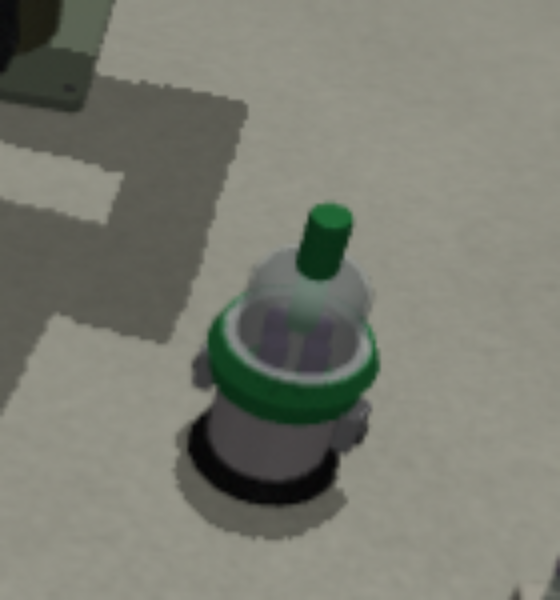

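```bash
python3 -m pendant '[[0.431,0.964,0,0,0,0],[0.431,0.964,0,0,0,0],[0.431,0.964,0,0,0,0],[0.431,0.964,0,0,0,0],[0.431,0.964,0,0,0,0],[0.431,0.964,0,0,0,0],[0.431,0.964,0,0,0,0],[0.431,0.964,0,0,0,0],[0.431,0.964,0,0,0,0],[0.431,0.964,0,0,0,0],[0,0,0.4,0,0,0],[0,0,0.8,0,0,0],[0,0,0.9,0,0,0],[0,0,0.8,0,0,0],[0,0,0.6,0,0,0],[0,0,0.4,0,0,0],[0,0,0.2,0,0,0],[0,0,0,0,0,0],[0,0,0,0,0,0],[0,0,0,0,0,0]]' 0
```

```text
time_s: 36.08
ee_pos: [0.6401, -0.221, 0.1515]
orientation: [3.14, -0.003, 0.001]
force: [0.5, 1.1, 0.4]
finger_gap: 0.0854
```

```bash
python3 -m pendant '[[0,0.02,0.3,0,0,0],[0,0,0.5,0,0,0],[0,0,0.6,0,0,0],[0,0,0.6,0,0,0],[0,0,0.5,0,0,0],[0,0,0.4,0,0,0],[0,0,0.2,0,0,0],[0,0,0.1,0,0,0],[0,0,0,0,0,0],[0,0,0,0,0,0],[0,0,0,0,0,0]]' 0; python3 -m pendant '[[0,0,0,0,0,0],[0,0,0,0,0,0],[0,0,0,0,0,0],[0,0,0,0,0,0],[0,0,0,0,0,0],[0,0,0,0,0,0],[0,0,0,0,0,0],[0,0,0,0,0,0],[0,0,0,0,0,0],[0,0,0,0,0,0]]' 1
```

```text
time_s: 37.0
ee_pos: [0.6399, -0.2218, 0.0709]
orientation: [3.141, -0.002, 0.0]
force: [0.1, 0.5, 1.4]
finger_gap: 0.0854
time_s: 37.83
ee_pos: [0.6392, -0.2214, 0.07]
orientation: [3.142, -0.0, 0.0]
force: [-0.1, 0.6, 2.0]
finger_gap: 0.0224
```

```bash
python3 -m pendant '[[0,0,-0.2,0,0,0],[0,0,-0.4,0,0,0],[0,0,-0.6,0,0,0],[0,0,-0.8,0,0,0],[0,0,-0.9,0,0,0],[0,0,-0.9,0,0,0],[0,0,-0.9,0,0,0],[0,0,-0.9,0,0,0],[0,0,-0.7,0,0,0],[0,0,-0.4,0,0,0],[0,0,-0.15,0,0,0],[0,0,0,0,0,0],[0,0,0,0,0,0]]' 1
python3 -m pendant '[[-0.285,0.031,0,0,0,0],[-0.57,0.062,0,0,0,0],[-0.76,0.083,0,0,0,0],[-0.95,0.104,0,0,0,0],[-0.95,0.104,0,0,0,0],[-0.95,0.104,0,0,0,0],[-0.95,0.104,0,0,0,0],[-0.95,0.104,0,0,0,0],[-0.95,0.104,0,0,0,0],[-0.95,0.104,0,0,0,0],[-0.95,0.104,0,0,0,0],[-0.665,0.073,0,0,0,0],[-0.38,0.042,0,0,0,0],[-0.21,0.023,0,0,0,0],[0,0,0,0,0,0],[0,0,0,0,0,0],[0,0,0,0,0,0],[0,0,0,0,0,0]]'
python3 lid.py bo s8.png 170 60 310 200
```

```text
time_s: 38.92
ee_pos: [0.6385, -0.2211, 0.2399]
orientation: [-3.141, 0.002, 0.0]
force: [0.6, -1.0, -1.0]
finger_gap: 0.0223
time_s: 40.42
ee_pos: [0.3781, -0.2501, 0.241]
orientation: [-3.141, -0.0, 0.001]
force: [-0.7, 0.0, -0.9]
finger_gap: 0.0223
0.02227309866815935 [-0.74604173  0.00276357 -0.89775669]
[ 0.3781 -0.2501  0.241 ]
top bo [ 0.377  -0.2511] 0.0010313336172639923 101
top skirt [ 0.3785 -0.2542] 0.0012593711590618596 292
top dome [ 0.379  -0.2518] 0.00020472112672926396 39
scene bo [ 0.3776 -0.25  ] 0.0025921213147525497 264
scene skirt [ 0.3772 -0.2513] 0.0013657777368162247 194
scene dome [ 0.3798 -0.2515] 0.0008895630805034679 63
```

View pics/s8.png

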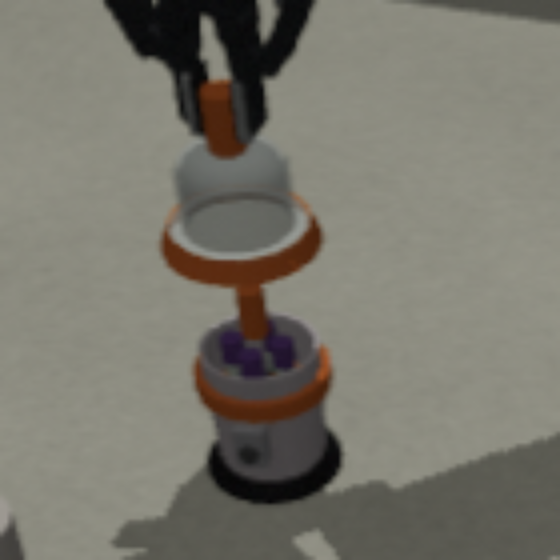

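```bash
python3 -m pendant '[[-0.06,-0.04,0.2,0,0,0],[0,0,0.3,0,0,0],[0,0,0.4,0,0,0],[0,0,0.4,0,0,0],[0,0,0.4,0,0,0],[0,0,0.4,0,0,0],[0,0,0.35,0,0,0],[0,0,0.3,0,0,0],[0,0,0.25,0,0,0],[0,0,0.2,0,0,0],[0,0,0.1,0,0,0],[0,0,0.06,0,0,0],[0,0,0,0,0,0],[0,0,0,0,0,0]]'; python3 -m pendant '[[0,0,0.04,0,0,0],[0,0,0.04,0,0,0],[0,0,0,0,0,0],[0,0,0,0,0,0]]'; python3 -m pendant '[[0,0,0.03,0,0,0],[0,0,0,0,0,0],[0,0,0,0,0,0]]'; python3 -m pendant '[[0,0,0.03,0,0,0],[0,0,0,0,0,0],[0,0,0,0,0,0]]'
```

```text
time_s: 41.68
ee_pos: [0.3761, -0.2493, 0.1574]
orientation: [3.141, -0.001, 0.0]
force: [-0.3, -0.2, -1.1]
finger_gap: 0.0225
time_s: 42.02
ee_pos: [0.3759, -0.2491, 0.1551]
orientation: [3.141, -0.0, 0.0]
force: [0.3, -0.2, -1.5]
finger_gap: 0.0225
time_s: 42.27
ee_pos: [0.3758, -0.2491, 0.1542]
orientation: [-3.142, 0.0, 0.0]
force: [0.7, -1.0, -1.4]
finger_gap: 0.0219
time_s: 42.52
ee_pos: [0.376, -0.2492, 0.1539]
orientation: [3.141, -0.0, 0.0]
force: [-0.4, 0.2, 2.9]
finger_gap: 0.0222
```

```bash
python3 -m pendant '[[0,0,0.02,0,0,0],[0,0,0,0,0,0],[0,0,0,0,0,0]]'; python3 -m pendant '[[0,0,0,0,0,0],[0,0,0,0,0,0],[0,0,0,0,0,0],[0,0,0,0,0,0],[0,0,0,0,0,0],[0,0,0,0,0,0]]' 0.3;  python3 -m pendant '[[0,0,-0.3,0,0,0],[0,0,-0.6,0,0,0],[0,0,-0.9,0,0,0],[0,0,-0.9,0,0,0],[0,0,-0.8,0,0,0],[0,0,-0.5,0,0,0],[0.6,-0.6,0,0,0,0],[0.6,-0.8,0,0,0,0],[0.6,-0.8,0,0,0,0],[0.6,-0.8,0,0,0,0],[0.6,-0.8,0,0,0,0],[0.3,-0.4,0,0,0,0],[0,0,0,0,0,0],[0,0,0,0,0,0],[0,0,0,0,0,0]]' 0
python3 chk.py 9 bg bo 2>/dev/null; python3 a.py | grep -E "spare|rack|scanner"
```

```text
time_s: 42.77
ee_pos: [0.376, -0.2492, 0.1539]
orientation: [3.141, -0.0, 0.0]
force: [-1.4, 1.0, 6.8]
finger_gap: 0.0224
time_s: 43.27
ee_pos: [0.3758, -0.2491, 0.1529]
orientation: [-3.141, 0.0, 0.0]
force: [-0.3, 0.6, 0.1]
finger_gap: 0.0601
time_s: 44.52
ee_pos: [0.458, -0.1445, 0.2532]
orientation: [3.141, 0.0, 0.0]
force: [-0.7, 0.5, 0.3]
finger_gap: 0.0852
top bg skirt [0.4246 0.2625] knob (array([0.42443399, 0.26058532]), 53) plane [0.007 0.018 0.094]
top bo skirt [ 0.3769 -0.2532] knob (array([ 0.3769725, -0.250798 ]), 61) plane [-0.003  0.     0.093]
knobtop [0.18217534 0.18555685]
scene bg skirt [0.4216 0.2619] knob (array([0.4245248 , 0.26159951]), 120) plane [-0.065  0.006  0.095]
scene bo skirt [ 0.3754 -0.2505] knob (array([ 0.37776757, -0.25055434]), 96) plane [-0.067 -0.033  0.095]
knobtop [0.17179397 0.18318267]
scanner 0.97 [290, 120, 326, 198] 1719 mid [0.777 0.053 0.022] top [0.7417 0.0491 0.0396] zt 0.043
spare_insert 0.97 [153, 182, 174, 209] 587 mid [ 0.543 -0.381  0.031] top [ 0.5447 -0.3808  0.0506] zt 0.053
tube_rack 0.9 [477, 247, 535, 320] 2860 mid [0.604 0.433 0.051] top [0.6006 0.4326 0.0969] zt 0.099
scanner 0.65 [288, 276, 326, 364] 2109 mid [0.784 0.058 0.028] top [0.7539 0.0537 0.0386] zt 0.042
```

View pics/scene9.png

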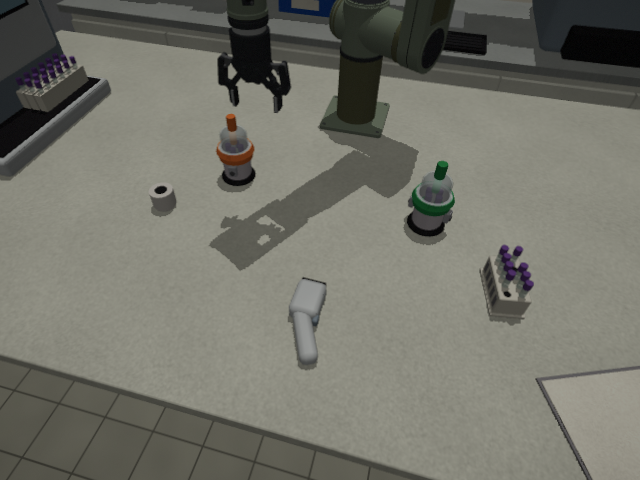

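View pics/top9.png

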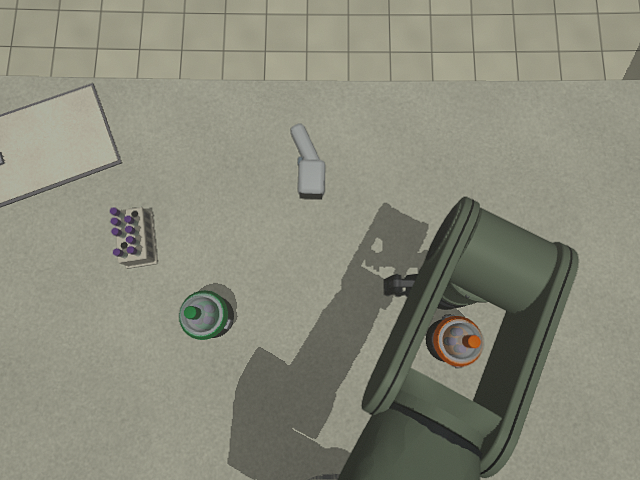

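Both lids sit level at the right height, the bystanders are unmoved, and the robot is clear.

```bash
python3 -c "
from plant import r;print(r.close_job())"
```

```text
the job is handed in; nothing more can be done
None
```

The job is done and handed in at about 45 s of the 112 s allowed. I lowered each insert upright into the bucket of its own colour until light contact (5–8 N), and released it there. Once both were home, I closed green and then orange with their own lids.

**Inserts:** both knob tops read about 137 mm, against 138 mm expected when home. I checked this before closing either lid.

**Lids:** the lid knob tops read about 182–184 mm, against 182 mm expected. The knobs are within about 1–2 mm of the bucket axes.

**Level:** the top camera's plane fits over both skirts are level, within about 1°. The scene camera's fit gave a slope of about 4° on both lids. I put that down to its one-sided view of the skirt, because the knob heights and pictures show both lids level.

**Bystanders:** the tube rack and scanner read the same as at the start, within about 1–2 mm. The spare insert could only be checked in the scene camera at the end, because the arm hid it from the top one. Its position was within about 5 mm of the first top-camera reading, which is normal disagreement between the two cameras, and nothing came near it.

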